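# Shut, lock and seal the food flask

## Task

Get the lunch flask ready to carry by pressing its three parts home in this order: first push its open lid fully shut, then press the wide lock key at its front fully down, and last press the small round vent plug on the lid fully down. Do not lift, tip or shove the flask along the table, and leave the dishes around it where they stand.

Things in the scene. Friction and masses are not known exactly. Their poses are not given: they have to be found in the camera images.
- flask: Green plastic food flask, round, 170 mm across, loose on the table, about 1.4 kg (it varies) with lid. Origin: centre of its underside; z up. Its own +x points to the hinge of the lid, its own -x to the lock block (its front). Wall top 127 mm high. Shut, the flat lid top is 142 mm high. The lock block sticks out at the front from x = -81 to -131 mm, 70 mm wide, top 140 mm high.
- lid (a joint): Opening angle of the lid in rad: 0 = fully shut (flat), starts between 0.5 and 0.9, at most 1.2. The hinge has friction: the lid stays at any angle and needs about 1 to 3 N at lid_front to push down.
- lid_hinge (a point): Point on the hinge axis of the lid, mid-width: at x = +97, y = 0, z = 130 mm of the flask. The axis runs along the flask's y. These axes turn with the lid (equal to the flask's when shut): the lid runs from here along its own -x; its flat outer face is 12 mm along its own +z.
- lid_front (a point): Point on the flat outer face of the lid, a good place to push, 140 mm from the hinge axis along the lid and mid-width; own z is the outward normal of the face. The lid is a green disc 174 mm in diameter and 14 mm thick, its centre 97 mm from the hinge axis, its front edge 184 mm.
- lock (a joint): Height of the lock key above its home position, m: 0.009 = fully up, as it starts (8 to 9 mm up); 0 = fully down. Slides vertically in the flask with about 3 N friction, no spring; it stays where it is left.
- lock_top (a point): Centre of the top face of the lock key, a white plastic bar 28 mm (flask x) by 56 mm (flask y) in the block at the flask's front, 114 mm from the flask's axis. Key top is 146 mm above the table when fully down, 155 mm when up.
- vent (a joint): Height of the vent plug above its home position, m: 0.008 = fully up, as it starts (7 to 8 mm up); 0 = fully down. Slides along the lid's own z with about 3 N friction, no spring; it stays where it is left.
- vent_top (a point): Centre of the flat top of the vent plug, a white plastic disc 28 mm in diameter on the lid, 55 mm from the hinge axis and 30 mm to the flask's +y side; z is the lid's normal. With the lid shut its top is 146 mm above the table when fully down, 154 mm when up.
- mug: White ceramic mug, radius 40, 92 mm high, handle on its +y; origin centre of underside; stands beside the flask on its +y side. Leave alone.
- cup: Blue plastic cup, radius 37, 100 mm high; origin centre of underside; stands beside the flask on its -y side. Leave alone.
- plate_a: Stainless steel plate, radius 105, 22 mm high; origin centre of underside. Leave alone.
- plate_b: Stainless steel plate, radius 105, 22 mm high; origin centre of underside. Leave alone.
- spoon: Wooden spoon, 240 mm long along its x, lying on the table. Leave alone.
- jar: Amber jar, radius 32, 90 mm high; origin centre of underside. Leave alone.
- bowl: Stainless steel bowl, radius 65, 55 mm high; origin centre of underside. Leave alone.

How it is judged:
On the way, in this order (a step that is already met when the one before it is completed fails the run):
1. the lid is shut (value of joint lid below 0.04 rad), for 0.2 s.
2. the lock key is down, the lid still shut (value of joint lock below 0.002 m and value of joint lid below 0.04 rad), for 0.2 s.
3. the vent plug is down, lid shut and key down (all of step 2 and value of joint vent below 0.002 m), for 0.2 s.
At the end, for the whole second after the job is handed in: The lid is shut (within 0.04 rad), the lock key and the vent plug are down (within 2 mm of home), and the flask stands upright and still on the table (all of step 3 and angle between flask's own z axis and vertical below 0.05 rad and height (world z) of flask below 0.008 m and linear speed of flask below 0.02 m/s and velocity of joint lid below 0.05 rad/s); the robot touches nothing.
It fails at once if the flask is lifted off the table (over 15 mm) (height (world z) of flask above 0.015 m).
It fails at once if the flask is tipped (over 0.15 rad) (angle between flask's own z axis and vertical above 0.15 rad).
It fails at once if the flask is shoved more than 40 mm (distance of flask from where it was at the start of the episode above 0.04 m).
It fails at once if a dish is moved or lifted more than 30 mm (distance of any of mug, cup, plate_a, plate_b, spoon, jar, bowl from where it was at the start of the episode above 0.03 m).
It also fails if it takes over 45 s, if anything falls off the work surface, if the arm or the gripper's body presses on something with over 40 N, if the wrist force passes 120 N, or if a joint passes its speed limit or range.

## Robot

A 7-joint arm with a two-finger parallel gripper is mounted at the origin on the work surface. World frame = base frame: x ahead of the robot, y to its left, z up, the work surface at z = 0. Lengths are in m, angles in rad, forces in N, time in s.
With the tool pointing down it reaches from about 0.4 to 0.85 m from the base axis. Payload 4.5 kg.
Tool frame: the origin (TCP) lies on the mounting face of the last link; the fingertips stand 166 mm ahead of it and the grasp point (between the pads) lies 147 mm ahead of it; y points along the fingers, z is the direction in which the jaws open and shut, and the axes are right-handed (so a half turn about y gives the same grasp; the last joint's range is limited). The gripper opens to 88 mm and grips with 3 to 60 N. Pads are 18 mm wide; open, the fingers measure 123 mm over their backs; the gripper's body (75 mm by 187 mm) begins 45 mm behind the grasp point.
Start: joints at [-1.092, 0.689, -0.195, 1.565, 0.157, 0.902, -0.215], TCP at [0.269, 0.564, 0.405] pointing down, gripper open.
Joint ranges: [-3.01, 3.01], [-0.46, 2.08], [-1.47, 1.51], [0.13, 2.56], [-1, 4.14], [0.04, 2.09], [-2.66, 2.66]. Speed limits (rad/s): [2.57, 2.57, 3.14, 3.14, 3.14, 3.14, 3.14].

## Interface

Orientations are given as a unit quaternion [x, y, z, w].
In Python, from plant import r gives the robot as it stands.
- The arm moves only by the tool arm_command, never from a script. Its argument "deltas" is a list of rows, each an object of numbers: "dx", "dy", "dz": the shift along the tool's x, y, z each as a share of 1000 mm, from -1 to 1; "wx", "wy", "wz": the turn, a rotation vector about the tool's x, y, z each as a share of 45 degrees, from -1 to 1. In form: [{"dx": .., "dy": .., "dz": .., "wx": .., "wy": .., "wz": ..}, ...]. A call has exactly 5 rows; each row is the pose to reach, as a shift and turn from the pose commanded when the call began, along the tool's axes at that moment; what a row does not reach only later rows make up. A row lasts 1/10 s, in which the tool goes at most 50 mm and 8.59 degrees, less where a joint would pass 70% of its speed; a pose out of reach is approached as far as the arm can. A call with a number of a shift or a turn outside -1 to 1 is refused whole. A call with a gripper value outside its range is refused whole. "claw" is the opening, from -1 (shut) to 1 (fully open), set as the call begins (left out, the last holds). The fingers move at their own pace and stop on an object; "grip_force" is the grip in N (left out, the last holds). Time passes only in rows, so rows that repeat a pose let the fingers close, or fill a call up. It gives the time, the measured TCP pose, the force and the opening at its end, in the units of the state.
- r.get_state(): the state, without advancing time (a new reading comes with each control period).
- r.snapshot(name): name is "scene" or "top" or "wrist"; returns the picture (420x560x3 uint8, red, green, blue); there is no depth.
- r.get_calibration(name): a dict with "vertical_fov" (degrees; the focal length in pixels is half the picture's height over the tangent of half this angle, whatever the lens; pixels are square), "cx", "cy" (the principal point, pixels), "k1" (the pictures are not rectified: a ray, as slopes to the right and down, at radius r is drawn at 1 + k1 r^2 times it, then the intrinsics apply), "R" (3x3) and "t" (3): a world point X has camera coordinates R X + t. Camera axes: x right, y down, z forward; pixel columns grow to the right and rows downward; lengths in m; the calibration is good to about 2 mm. A picture is of the moment at which its call begins: read the wrist's pose just before it. get_calibration takes no time and is no camera call; for the wrist camera it gives the pose at the moment of the call.
- r.finish_job(): hands the job in, once; it reports no verdict.
The state is a dict: "clock": time; "q": joint angles; "qd": joint speeds; "joint_torque": joint torques, N m; "tool_pos": TCP position; "eef_rot": TCP orientation; "contact_force": force on the tool from outside, world axes, zero at the start; "moment": the same for the moment, N m; "opening": opening from 0.0 (shut) to 1.0 (fully open).
Only numpy, scipy, OpenCV 4.12 (cv2) and the standard library are available. Lean on these libraries where they do the work, as an engineer would, in place of code of your own. Each camera call takes 0.05 s, during which the arm holds its last target.

## Working session

There is one attempt and no reset: what is moved stays moved. The work goes in short steps, Python scripts to look and compute and a tool call to move; the robot and the scene stay as the last step left them, time stands still between calls to the robot, and variables do not carry over. Pictures are saved under pics/ and viewed, and the job is handed in when it is done.

Besides the shell and the picture viewer there is one more tool, called after "Call:" in YAML: its name, and indented under it one key for each argument. arm_command: Moves the arm, as the interface text tells. Shift numbers are shares of 1000 mm and turn numbers shares of 45 degrees, none past 1 either way. Its arguments: {"type":"object","properties":{"deltas":{"type":"array","items":{"type":"object","properties":{"dx":{"type":"number","minimum":-1,"maximum":1},"dy":{"type":"number","minimum":-1,"maximum":1},"dz":{"type":"number","minimum":-1,"maximum":1},"wx":{"type":"number","minimum":-1,"maximum":1},"wy":{"type":"number","minimum":-1,"maximum":1},"wz":{"type":"number","minimum":-1,"maximum":1}}}},"claw":{"type":"number"},"grip_force":{"type":"number"}},"required":["deltas"]}

```bash
ls; mkdir -p pics
python3 - <<'E'
from plant import r
import cv2,json
print(r.get_state())
for n in ["scene","top","wrist"]:
    c=r.get_calibration(n); print(n,c)
    im=r.snapshot(n); cv2.imwrite(f"pics/{n}0.png",im[:,:,::-1])
E
```

```text
pics
{'clock': 0.0, 'q': array([-1.09218348,  0.68995815, -0.19449135,  1.56630653,  0.15731751,
        0.90248921, -0.21505184]), 'qd': array([-0.00033132,  0.00030319, -0.00196609,  0.0007037 , -0.0005608 ,
        0.00051268, -0.00011378]), 'joint_torque': array([ 1.57532918e-04, -5.27564085e+01, -1.26694869e+00, -1.53430420e+01,
       -5.26427315e-02,  6.69065077e-03,  1.80830966e-04]), 'tool_pos': array([0.26883058, 0.56388104, 0.40393531]), 'eef_rot': array([ 0.69031968, -0.1560135 ,  0.15584626, -0.68907944]), 'contact_force': array([ 0.13259339, -0.11385438, -1.1260129 ]), 'moment': array([-0.02368604, -0.02876226, -0.03857095]), 'opening': 0.9939136391467331}
scene {'vertical_fov': 53.908399479649944, 'cx': 272.75198446798447, 'cy': 208.47668913285554, 'k1': -0.053637156946425735, 'R': array([[ 0.68598875,  0.72745659, -0.01504445],
       [ 0.51765954, -0.50247236, -0.69249558],
       [-0.51131989,  0.46725628, -0.72126523]]), 't': array([-0.40172335, -0.2236469 ,  1.40643192])}
top {'vertical_fov': 46.969985137255264, 'cx': 281.05073272363165, 'cy': 214.7145913724743, 'k1': -0.1304820494097318, 'R': array([[-0.01147471, -0.99988493, -0.00992251],
       [-0.99270155,  0.0125825 , -0.11993876],
       [ 0.12004981,  0.00847383, -0.9927317 ]]), 't': array([-0.00422782,  0.58946581,  1.44274823])}
wrist {'vertical_fov': 65.28133676667575, 'cx': 279.3291471292214, 'cy': 209.65126492556647, 'k1': 0.002316015588079619, 'R': array([[ 0.43077451,  0.90245732, -0.00202392],
       [ 0.86238857, -0.41098537,  0.29559598],
       [ 0.26593096, -0.12908062, -0.9553109 ]]), 't': array([-0.62381282, -0.04204648,  0.39077081])}
```

View pics/scene0.png

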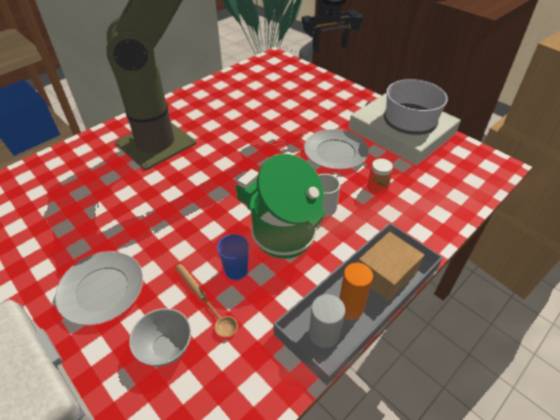

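View pics/top0.png

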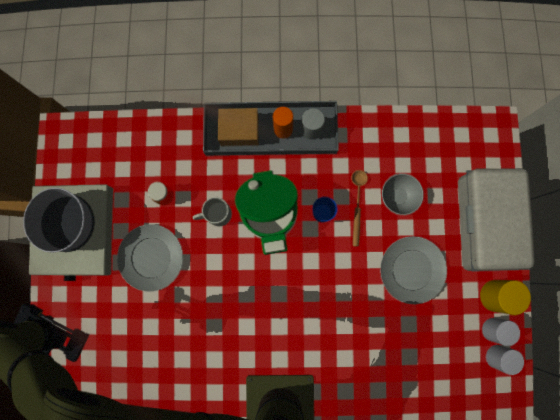

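View pics/wrist0.png

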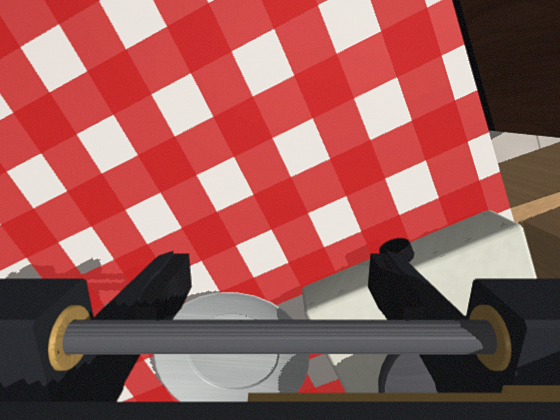

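The top view shows the flask near (268,212) with its lock at (273,243), towards the robot, and the vent at (253,184). I'll zoom in on those points next.

Run:
```python
import cv2
a=cv2.imread("pics/top0.png")[160:265,190:350]; cv2.imwrite("pics/topz.png",cv2.resize(a,None,fx=5,fy=5,interpolation=cv2.INTER_CUBIC))
a=cv2.imread("pics/scene0.png")[145:265,210:350]; cv2.imwrite("pics/scenez.png",cv2.resize(a,None,fx=5,fy=5,interpolation=cv2.INTER_CUBIC))
```

```text
(no output)
```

View pics/topz.png

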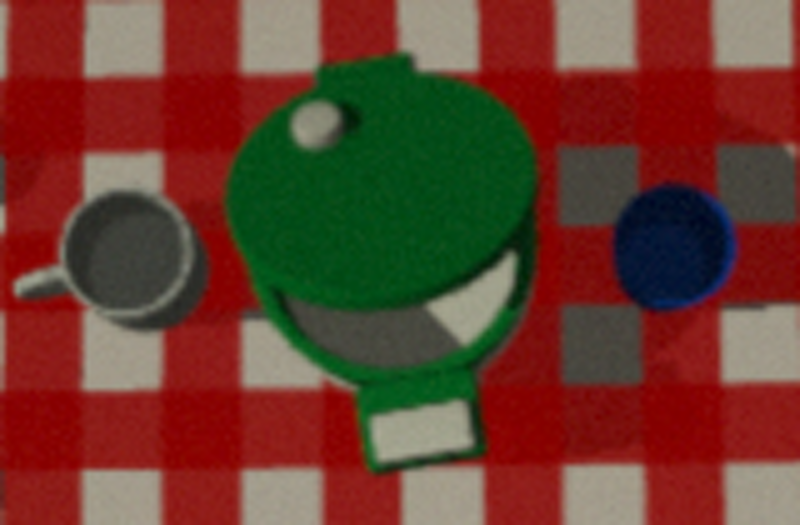

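View pics/scenez.png

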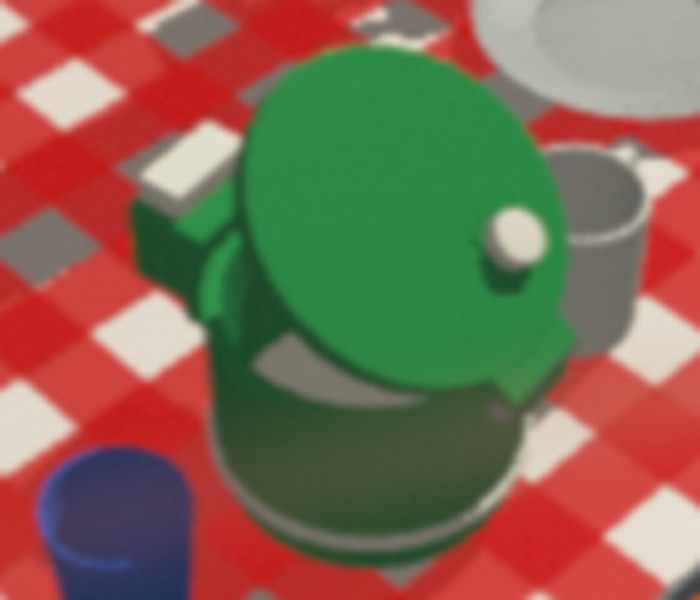

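```bash
cat > h.py <<'E'
import numpy as np
from scipy.optimize import least_squares
from scipy.spatial.transform import Rotation as Ro
def proj(c,X):
    p=np.asarray(c['R'])@X+np.asarray(c['t']); s=p[:2]/p[2]; f=210/np.tan(np.radians(c['vertical_fov'])/2)
    s=s*(1+c['k1']*(s@s)); return f*s+[c['cx'],c['cy']]
def ray(c,u):
    f=210/np.tan(np.radians(c['vertical_fov'])/2)
    d=(np.asarray(u)-[c['cx'],c['cy']])/f; s=d.copy()
    for _ in range(20): s=d/(1+c['k1']*(s@s))
    R=np.asarray(c['R']); return -R.T@c['t'], R.T@np.array([s[0],s[1],1])
def fl(p,X): # flask->world
    c,s=np.cos(p[2]),np.sin(p[2]); return np.array([p[0]+c*X[0]-s*X[1],p[1]+s*X[0]+c*X[1],X[2]])
def lid(p,X): # lid -> world; opening lifts -x side
    t=p[3]; c,s=np.cos(t),np.sin(t)
    return fl(p,np.array([.097+c*X[0]+s*X[2],X[1],.130-s*X[0]+c*X[2]]))
E
cat > fit.py <<'E'
from h import *
from plant import r
ct,cs=r.get_calibration("top"),r.get_calibration("scene")
zt=lambda a:(np.array(a)+.5)/5-.5+[190,160]
zs=lambda a:(np.array(a)+.5)/5-.5+[210,145]
obs=[]
for c,z,l,v,circ in [(ct,zt,[(368,417),(468,401),(474,447),(377,461)],(318,124),[(226,190),(260,120),(537,185),(505,110),(380,308),(480,268)]),
              (cs,zs,[(138,175),(210,122),(243,148),(180,198)],(520,238),[(243,175),(375,43),(500,110),(567,250),(470,388),(330,320)])]:
    obs.append((c,z(np.mean(l,axis=0)),z(v),[z(q) for q in circ]))
def res(p):
    e=[]
    for c,l,v,ci in obs:
        e+=list(proj(c,fl(p,[-.114,0,.1545]))-l)
        e+=list(proj(c,lid(p,[-.055,.03,.0235]))-v)
        for u in ci:
            o,d=ray(c,u); P0=lid(p,[-.097,0,.012]); n=lid(p,[-.097,0,1.012])-P0
            k=((P0-o)@n)/(d@n); e.append((np.linalg.norm(o+k*d-P0)-.087)/.0025)
    return np.array(e)
b=least_squares(res,[.6,0,0,.7],loss='soft_l1')
print(b.x,b.cost); print(res(b.x).round(1))
p=b.x
print("lock",fl(p,[-.114,0,.155]),"front",lid(p,[-.14,0,.012]),"vent shut",fl(p,[.042,.03,.154]), "front edge",lid(p,[-.184,0,.012]))
E
python3 fit.py
```

```text
[0.60059186 0.02625961 0.16223024 0.57294869] 7.6680644678537835
[ 0.2 -0.2 -0.8 -0.2 -0.7  0.1  0.2 -0.8  0.5 -0.5 -0.4 -0.5 -0.3 -0.9
 -1.   0.5 -1.6 -0.8  0.4 -5.1]
lock [0.48808874 0.00784638 0.155     ] front [0.58663998 0.02397613 0.21597938] vent shut [0.63719479 0.06264952 0.154     ] front edge [0.550152   0.01800419 0.23983232]
```

The fit puts the flask at (0.601, 0.026) with a yaw of 0.16 and the lid at about 0.57 rad. One hand-picked rim point fits badly; the rest agree to about 1 px. Next I'll work out the move.

```bash
cat > go.py <<'E'
import sys
from h import *
from plant import r
s=r.get_state(); R=Ro.from_quat(s['eef_rot']).as_matrix()
tip=s['tool_pos']+R[:,1]*.166
print("t",round(s['clock'],2),"tip",tip.round(4),"F",s['contact_force'].round(1),"open",round(s['opening'],2))
if len(sys.argv)>4: print(R.round(3), s['q'].round(2))
if len(sys.argv)>3:
    d=np.array([float(a) for a in sys.argv[1:4]])-tip
    # upright correction: rotation taking tool y to world -z
    y=R[:,1]; w=np.cross(y,[0,0,-1]); print("world",d.round(4),"tool shift",(R.T@d).round(4),"turn/45deg",(R.T@w/np.radians(45)).round(4))
E
python3 go.py 0.585 0.024 0.27 v
```

```text
t 0.15 tip [0.2688 0.5638 0.2381] F [-0.3 -0.5 -0.3] open 1.0
[[ 0.903 -0.     0.43 ]
 [-0.43  -0.001  0.903]
 [ 0.    -1.    -0.001]] [-1.09  0.69 -0.19  1.57  0.16  0.9  -0.22]
world [ 0.3162 -0.5398  0.0319] tool shift [ 0.5177 -0.0314 -0.3513] turn/45deg [ 0.0017 -0.      0.0001]
```

Call:
arm_command:
  deltas:
    - {"dx": 0.02, "dy": -0.04, "dz": -0.014}
    - {"dx": 0.06, "dy": -0.06, "dz": -0.041}
    - {"dx": 0.1, "dy": -0.06, "dz": -0.068}
    - {"dx": 0.14, "dy": -0.06, "dz": -0.095}
    - {"dx": 0.18, "dy": -0.06, "dz": -0.122}
  claw: -1
  grip_force: 20

```text
invalid input at $.deltas[0]: expected keys dx, dy, dz, wx, wy, wz
```

```bash
python3 go.py 0.585 0.024 0.27 v
```

```text
t 0.15 tip [0.2688 0.5638 0.2381] F [-0.3 -0.5 -0.3] open 1.0
[[ 0.903 -0.     0.43 ]
 [-0.43  -0.001  0.903]
 [ 0.    -1.    -0.001]] [-1.09  0.69 -0.19  1.57  0.16  0.9  -0.22]
world [ 0.3162 -0.5398  0.0319] tool shift [ 0.5177 -0.0314 -0.3513] turn/45deg [ 0.0017 -0.      0.0001]
```

Call:
arm_command:
  deltas:
    - {"dx": 0.02, "dy": -0.04, "dz": -0.014, "wx": 0, "wy": 0, "wz": 0}
    - {"dx": 0.06, "dy": -0.06, "dz": -0.041, "wx": 0, "wy": 0, "wz": 0}
    - {"dx": 0.1, "dy": -0.06, "dz": -0.068, "wx": 0, "wy": 0, "wz": 0}
    - {"dx": 0.14, "dy": -0.06, "dz": -0.095, "wx": 0, "wy": 0, "wz": 0}
    - {"dx": 0.18, "dy": -0.06, "dz": -0.122, "wx": 0, "wy": 0, "wz": 0}
  claw: -1
  grip_force: 20

```text
clock: 0.65
tool_pos: [0.3796, 0.3747, 0.4648]
eef_rot: [-0.69, 0.156, -0.156, 0.69]
contact_force: [2.1, 0.8, 0.0]
opening: 0.566
```

```bash
python3 go.py 0.585 0.024 0.27 v
```

```text
t 0.65 tip [0.3796 0.3747 0.2988] F [2.1 0.8 0. ] open 0.57
[[ 0.903  0.     0.43 ]
 [-0.43  -0.     0.903]
 [ 0.    -1.     0.   ]] [-0.72  0.5  -0.22  1.76  0.14  0.9   0.12]
world [ 0.2054 -0.3507 -0.0288] tool shift [ 0.3363  0.0289 -0.2283] turn/45deg [-0.0001 -0.      0.0004]
```

Call:
arm_command:
  deltas:
    - {"dx": 0.04, "dy": 0, "dz": -0.027, "wx": 0, "wy": 0, "wz": 0}
    - {"dx": 0.08, "dy": 0, "dz": -0.054, "wx": 0, "wy": 0, "wz": 0}
    - {"dx": 0.12, "dy": 0, "dz": -0.081, "wx": 0, "wy": 0, "wz": 0}
    - {"dx": 0.16, "dy": 0, "dz": -0.108, "wx": 0, "wy": 0, "wz": 0}
    - {"dx": 0.2, "dy": 0, "dz": -0.135, "wx": 0, "wy": 0, "wz": 0}

```text
clock: 1.15
tool_pos: [0.502, 0.1668, 0.4647]
eef_rot: [0.69, -0.156, 0.156, -0.69]
contact_force: [0.2, 1.2, -0.9]
opening: 0.116
```

Call:
arm_command:
  deltas:
    - {"dx": 0.035, "dy": 0, "dz": -0.024, "wx": 0, "wy": 0, "wz": 0}
    - {"dx": 0.07, "dy": 0, "dz": -0.048, "wx": 0, "wy": 0, "wz": 0}
    - {"dx": 0.1, "dy": 0, "dz": -0.07, "wx": 0, "wy": 0, "wz": 0}
    - {"dx": 0.125, "dy": 0, "dz": -0.085, "wx": 0, "wy": 0, "wz": 0}
    - {"dx": 0.135, "dy": 0, "dz": -0.092, "wx": 0, "wy": 0, "wz": 0}

```text
clock: 1.65
tool_pos: [0.5847, 0.0242, 0.4642]
eef_rot: [0.69, -0.157, 0.158, -0.689]
contact_force: [-0.5, 0.3, -0.7]
opening: 0.004
```

```bash
python3 go.py 0.58 0.0235 0.25 v;  python3 - <<'E'
from plant import r
import cv2
for n in ["scene","wrist"]:
    im=r.snapshot(n); cv2.imwrite(f"pics/{n}1.png",im[:,:,::-1])
E
```

```text
t 1.65 tip [0.5847 0.0239 0.2982] F [-0.5  0.3 -0.7] open 0.0
[[ 0.901  0.     0.435]
 [-0.435 -0.002  0.901]
 [ 0.001 -1.    -0.001]] [ 0.    0.57 -0.21  1.61  0.14  0.97  0.87]
world [-0.0047 -0.0004 -0.0482] tool shift [-0.0041  0.0482 -0.0023] turn/45deg [ 0.0019 -0.      0.0009]
```

View pics/scene1.png

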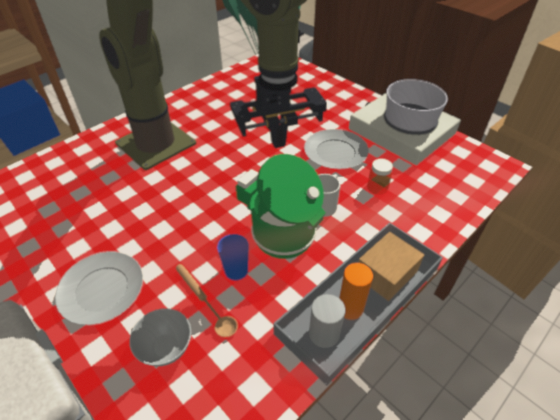

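View pics/wrist1.png

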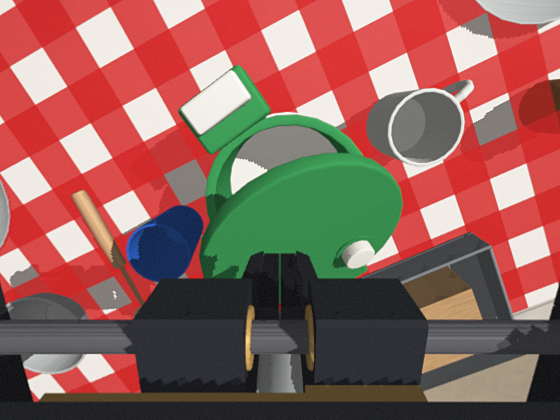

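The wrist view shows the lock top near (215,102) and the vent top near (357,248). I'll check both against the fit.

```bash
cat >> fit.py <<'E'
cw=r.get_calibration("wrist")
print("wrist pred lock",proj(cw,fl(p,[-.114,0,.1545])),"vent",proj(cw,lid(p,[-.055,.03,.0235])),"tip in scene",proj(cs,np.array([.5847,.0239,.298])))
print("corners",[proj(cw,fl(p,[-.114+a,b,.1545])).round(0) for a,b in [(.014,.028),(.014,-.028),(-.014,-.028),(-.014,.028)]])
E
python3 fit.py
python3 - <<'E'
import cv2
a=cv2.imread("pics/wrist1.png")[50:290,160:420]; cv2.imwrite("pics/wz.png",cv2.resize(a,None,fx=2.5,fy=2.5,interpolation=cv2.INTER_CUBIC))
E
```

```text
[0.60059186 0.02625961 0.16223024 0.57294869] 7.6680644678537835
[ 0.2 -0.2 -0.8 -0.2 -0.7  0.1  0.2 -0.8  0.5 -0.5 -0.4 -0.5 -0.3 -0.9
 -1.   0.5 -1.6 -0.8  0.4 -5.1]
lock [0.48808874 0.00784638 0.155     ] front [0.58663998 0.02397613 0.21597938] vent shut [0.63719479 0.06264952 0.154     ] front edge [0.550152   0.01800419 0.23983232]
wrist pred lock [210.92345275 104.09135385] vent [356.96580543 255.99755803] tip in scene [278.35514749 144.88195478]
corners [array([248.,  98.]), array([196., 137.]), array([175., 110.]), array([227.,  69.])]
```

View pics/wz.png

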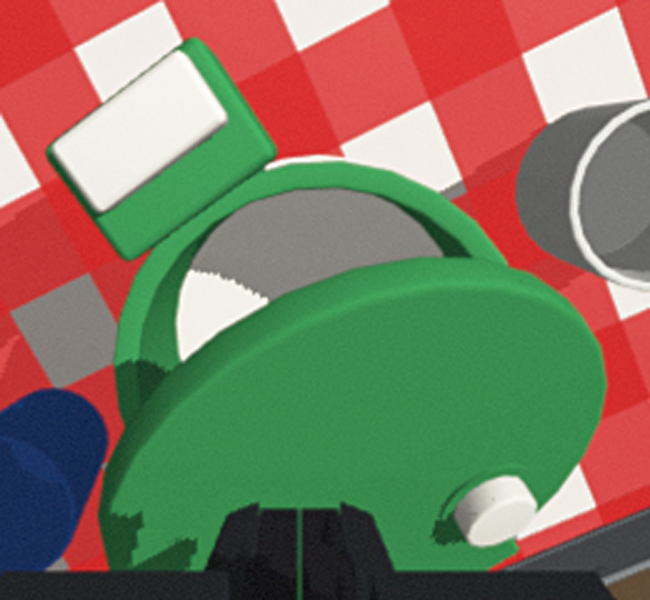

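```bash
cat >> fit.py <<'E'
res0=res
def res2(p):
    return np.r_[res0(p), [x for a,b,u in [(.014,.028,(251.6,97)),(.014,-.028,(200,135)),(-.014,-.028,(179,111)),(-.014,.028,(233,69))] for x in (proj(cw,fl(p,[-.114+a,b,.1545]))-u)/2], (proj(cw,lid(p,[-.055,.03,.0235]))-[357,251])/2]
b=least_squares(res2,p,loss='soft_l1'); p=b.x; print(p,res2(p).round(1))
print("lock",fl(p,[-.114,0,.155]),"front",lid(p,[-.14,0,.012]),"front shut",fl(p,[-.043,0,.142]),"vent shut",fl(p,[.042,.03,.154]), "front edge",lid(p,[-.184,0,.012]))
np.save("p.npy",p)
E
python3 fit.py|tail -8;  python3 go.py 0.584 0.024 0.24
```

```text
-1.   0.5 -1.6 -0.8  0.4 -5.1]
lock [0.48808874 0.00784638 0.155     ] front [0.58663998 0.02397613 0.21597938] vent shut [0.63719479 0.06264952 0.154     ] front edge [0.550152   0.01800419 0.23983232]
wrist pred lock [210.92345275 104.09135385] vent [356.96580543 255.99755803] tip in scene [278.35514749 144.88195478]
corners [array([248.,  98.]), array([196., 137.]), array([175., 110.]), array([227.,  69.])]
[0.60141311 0.02764911 0.14872603 0.5554896 ] [-0.8 -0.4 -0.9 -0.3 -1.1 -0.4  0.5 -0.4 -0.1 -0.8  0.6 -0.9 -0.  -0.7
 -0.9  0.9 -1.8 -1.3  0.3 -5.2 -0.3  0.5 -0.7  0.7 -0.6 -1.3 -1.  -0.5
  0.3  2.5]
lock [0.4886716  0.01075678 0.155     ] front [0.58596395 0.02533433 0.21402602] front shut [0.5588878  0.02127744 0.142     ] vent shut [0.63850411 0.06354142 0.154     ] front edge [0.54899238 0.01979479 0.23722983]
t 1.75 tip [0.5838 0.0261 0.2982] F [-0.6  0.3  0.2] open 0.0
world [ 0.0002 -0.0021 -0.0582] tool shift [ 0.0011  0.0582 -0.0018] turn/45deg [ 0.0009 -0.     -0.0004]
```

Call:
arm_command:
  deltas:
    - {"dx": 0.0, "dy": 0.02, "dz": 0, "wx": 0, "wy": 0, "wz": 0}
    - {"dx": 0.0, "dy": 0.04, "dz": 0, "wx": 0, "wy": 0, "wz": 0}
    - {"dx": 0.0, "dy": 0.055, "dz": 0, "wx": 0, "wy": 0, "wz": 0}
    - {"dx": 0.0, "dy": 0.065, "dz": 0, "wx": 0, "wy": 0, "wz": 0}
    - {"dx": 0.0, "dy": 0.07, "dz": 0, "wx": 0, "wy": 0, "wz": 0}

```text
clock: 2.25
tool_pos: [0.583, 0.0294, 0.3942]
eef_rot: [-0.69, 0.156, -0.155, 0.69]
contact_force: [-0.9, 0.2, 1.4]
opening: 0.005
```

Call:
arm_command:
  deltas:
    - {"dx": -0.001, "dy": 0.007, "dz": -0.001, "wx": 0, "wy": 0, "wz": 0}
    - {"dx": -0.003, "dy": 0.014, "dz": -0.002, "wx": 0, "wy": 0, "wz": 0}
    - {"dx": -0.005, "dy": 0.021, "dz": -0.003, "wx": 0, "wy": 0, "wz": 0}
    - {"dx": -0.007, "dy": 0.028, "dz": -0.005, "wx": 0, "wy": 0, "wz": 0}
    - {"dx": -0.009, "dy": 0.035, "dz": -0.006, "wx": 0, "wy": 0, "wz": 0}

```text
clock: 2.75
tool_pos: [0.5726, 0.0258, 0.3592]
eef_rot: [0.69, -0.156, 0.156, -0.69]
contact_force: [-0.5, 0.3, 2.0]
opening: 0.005
```

```bash
python3 go.py 0.559 0.0215 0.142
```

```text
t 2.75 tip [0.5726 0.0258 0.1932] F [-0.5  0.3  2. ] open 0.01
world [-0.0136 -0.0043 -0.0512] tool shift [-0.0104  0.0512 -0.0097] turn/45deg [ 0.0003  0.     -0.0002]
```

Call:
arm_command:
  deltas:
    - {"dx": -0.003, "dy": 0.01, "dz": -0.002, "wx": 0, "wy": 0, "wz": 0}
    - {"dx": -0.006, "dy": 0.02, "dz": -0.004, "wx": 0, "wy": 0, "wz": 0}
    - {"dx": -0.008, "dy": 0.029, "dz": -0.006, "wx": 0, "wy": 0, "wz": 0}
    - {"dx": -0.009, "dy": 0.037, "dz": -0.008, "wx": 0, "wy": 0, "wz": 0}
    - {"dx": -0.01, "dy": 0.043, "dz": -0.009, "wx": 0, "wy": 0, "wz": 0}

```text
clock: 3.25
tool_pos: [0.5598, 0.0221, 0.3158]
eef_rot: [0.69, -0.156, 0.156, -0.69]
contact_force: [0.1, 0.2, 1.1]
opening: 0.007
```

```bash
python3 go.py 0.559 0.0215 0.142
```

```text
t 3.25 tip [0.5597 0.0221 0.1498] F [0.1 0.2 1.1] open 0.01
world [-0.0007 -0.0006 -0.0078] tool shift [-0.0004  0.0078 -0.0009] turn/45deg [ 0.0002 -0.     -0.0007]
```

Call:
arm_command:
  deltas:
    - {"dx": 0, "dy": 0.003, "dz": 0, "wx": 0, "wy": 0, "wz": 0}
    - {"dx": 0, "dy": 0.005, "dz": 0, "wx": 0, "wy": 0, "wz": 0}
    - {"dx": 0, "dy": 0.007, "dz": 0, "wx": 0, "wy": 0, "wz": 0}
    - {"dx": 0, "dy": 0.008, "dz": 0, "wx": 0, "wy": 0, "wz": 0}
    - {"dx": 0, "dy": 0.008, "dz": 0, "wx": 0, "wy": 0, "wz": 0}

```text
clock: 3.75
tool_pos: [0.5602, 0.0222, 0.3087]
eef_rot: [-0.69, 0.156, -0.156, 0.69]
contact_force: [-0.3, -0.4, 1.0]
opening: 0.009
```

```bash
python3 go.py 0.559 0.0215 0.142
```

```text
t 3.75 tip [0.5602 0.0222 0.1427] F [-0.3 -0.4  1. ] open 0.01
world [-0.0012 -0.0007 -0.0007] tool shift [-0.0008  0.0007 -0.0012] turn/45deg [-0.0003 -0.      0.0004]
```

Call:
arm_command:
  deltas:
    - {"dx": 0, "dy": 0.001, "dz": 0, "wx": 0, "wy": 0, "wz": 0}
    - {"dx": 0, "dy": 0.002, "dz": 0, "wx": 0, "wy": 0, "wz": 0}
    - {"dx": 0, "dy": 0.003, "dz": 0, "wx": 0, "wy": 0, "wz": 0}
    - {"dx": 0, "dy": 0.003, "dz": 0, "wx": 0, "wy": 0, "wz": 0}
    - {"dx": 0, "dy": 0.003, "dz": 0, "wx": 0, "wy": 0, "wz": 0}

```text
clock: 4.25
tool_pos: [0.5601, 0.0223, 0.3082]
eef_rot: [-0.69, 0.155, -0.157, 0.69]
contact_force: [-5.5, 0.4, 19.1]
opening: 0.003
```

```bash
python3 go.py 0.559 0.0215 0.142
```

```text
t 4.25 tip [0.5604 0.0222 0.1422] F [-5.5  0.4 19.1] open 0.0
world [-0.0014 -0.0007 -0.0002] tool shift [-0.001   0.0002 -0.0013] turn/45deg [-0.0009 -0.      0.0025]
```

The arm met a firm stop at z = 0.1422 with 19 N. I'll lift off and look.

Call:
arm_command:
  deltas:
    - {"dx": 0, "dy": -0.015, "dz": 0, "wx": 0, "wy": 0, "wz": 0}
    - {"dx": 0, "dy": -0.035, "dz": 0, "wx": 0, "wy": 0, "wz": 0}
    - {"dx": -0.02, "dy": -0.05, "dz": -0.014, "wx": 0, "wy": 0, "wz": 0}
    - {"dx": -0.045, "dy": -0.05, "dz": -0.031, "wx": 0, "wy": 0, "wz": 0}
    - {"dx": -0.0594, "dy": -0.05, "dz": -0.0415, "wx": 0, "wy": 0, "wz": 0}

```text
clock: 4.75
tool_pos: [0.4868, 0.01, 0.3563]
eef_rot: [0.69, -0.156, 0.156, -0.69]
contact_force: [-0.8, 0.2, -0.7]
opening: 0.006
```

```bash
python3 go.py 0.4887 0.0108 0.155;  python3 - <<'E'
from plant import r
import cv2
for n in ["scene","wrist","top"]:
    if n=="wrist": print(r.get_calibration(n))
    im=r.snapshot(n); cv2.imwrite(f"pics/{n}2.png",im[:,:,::-1])
a=cv2.imread("pics/scene2.png")[120:270,190:360]; cv2.imwrite("pics/scenez2.png",cv2.resize(a,None,fx=4,fy=4,interpolation=cv2.INTER_CUBIC))
E
```

```text
t 4.75 tip [0.4868 0.0099 0.1903] F [-0.8  0.2 -0.7] open 0.01
world [ 0.0019  0.0009 -0.0353] tool shift [0.0013 0.0353 0.0016] turn/45deg [ 0.0003 -0.      0.0001]
{'vertical_fov': 65.28133676667575, 'cx': 279.3291471292214, 'cy': 209.65126492556647, 'k1': 0.002316015588079619, 'R': array([[ 0.43114023,  0.90227756, -0.00364843],
       [ 0.86336805, -0.41136641,  0.29218708],
       [ 0.262133  , -0.12912354, -0.95635422]]), 't': array([-0.21590575, -0.44100242,  0.21815092])}
```

View pics/scenez2.png

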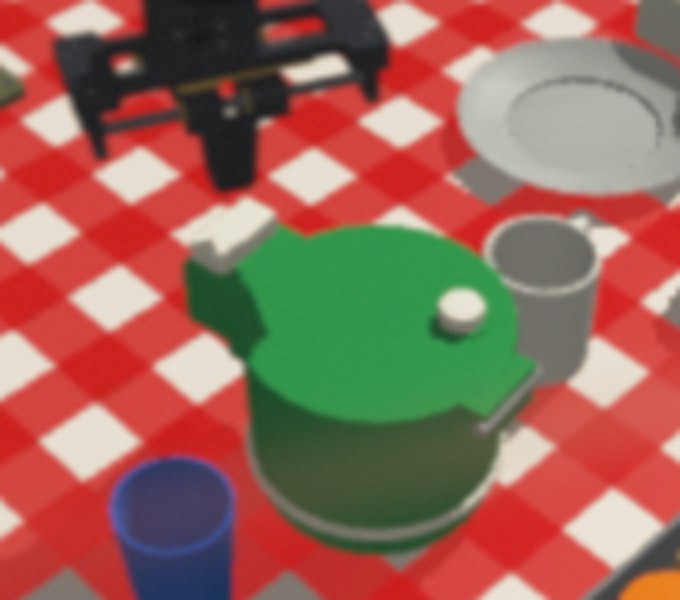

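View pics/wrist2.png

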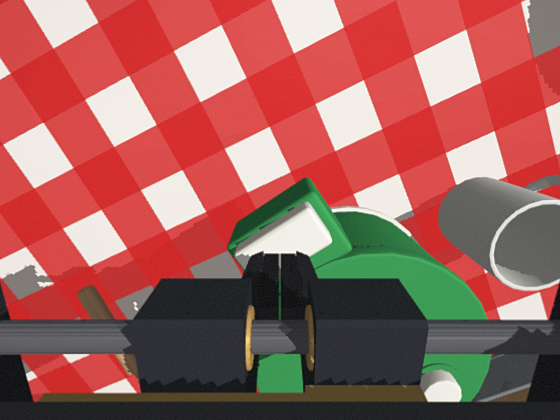

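The lid lies flat and the lock and flask have not moved in the scene view, with the lock top still near (249,177). Next I'll press the lock key.

Call:
arm_command:
  deltas:
    - {"dx": 0.001, "dy": 0.012, "dz": 0.001, "wx": 0, "wy": 0, "wz": 0}
    - {"dx": 0.001, "dy": 0.024, "dz": 0.001, "wx": 0, "wy": 0, "wz": 0}
    - {"dx": 0.001, "dy": 0.032, "dz": 0.001, "wx": 0, "wy": 0, "wz": 0}
    - {"dx": 0.001, "dy": 0.036, "dz": 0.001, "wx": 0, "wy": 0, "wz": 0}
    - {"dx": 0.001, "dy": 0.039, "dz": 0.001, "wx": 0, "wy": 0, "wz": 0}

```text
clock: 5.4
tool_pos: [0.4906, 0.0111, 0.3163]
eef_rot: [-0.689, 0.156, -0.156, 0.69]
contact_force: [1.1, -0.3, 2.6]
opening: 0.003
```

Call:
arm_command:
  deltas:
    - {"dx": 0, "dy": 0.0015, "dz": 0, "wx": 0, "wy": 0, "wz": 0}
    - {"dx": 0, "dy": 0.003, "dz": 0, "wx": 0, "wy": 0, "wz": 0}
    - {"dx": 0, "dy": 0.0045, "dz": 0, "wx": 0, "wy": 0, "wz": 0}
    - {"dx": 0, "dy": 0.006, "dz": 0, "wx": 0, "wy": 0, "wz": 0}
    - {"dx": 0, "dy": 0.006, "dz": 0, "wx": 0, "wy": 0, "wz": 0}

```text
clock: 5.9
tool_pos: [0.4903, 0.0111, 0.3123]
eef_rot: [-0.689, 0.155, -0.157, 0.69]
contact_force: [-1.4, 0.1, 16.2]
opening: 0.007
```

```bash
python3 go.py 0.4887 0.0108 0.146
```

```text
t 5.9 tip [0.4907 0.0112 0.1463] F [-1.4  0.1 16.2] open 0.01
world [-0.002  -0.0004 -0.0003] tool shift [-0.0017  0.0003 -0.0012] turn/45deg [-0.002 -0.     0.003]
```

The key stopped at 0.1463 with 16 N, which is home. I'll lift, then refine the vent position.

Call:
arm_command:
  deltas:
    - {"dx": 0, "dy": -0.015, "dz": 0, "wx": 0, "wy": 0, "wz": 0}
    - {"dx": 0, "dy": -0.035, "dz": 0, "wx": 0, "wy": 0, "wz": 0}
    - {"dx": 0.02, "dy": -0.055, "dz": 0.02, "wx": 0, "wy": 0, "wz": 0}
    - {"dx": 0.045, "dy": -0.055, "dz": 0.045, "wx": 0, "wy": 0, "wz": 0}
    - {"dx": 0.065, "dy": -0.055, "dz": 0.07, "wx": 0, "wy": 0, "wz": 0}

```text
clock: 6.4
tool_pos: [0.5796, 0.0454, 0.3664]
eef_rot: [0.69, -0.156, 0.157, -0.689]
contact_force: [0.4, 0.8, -0.4]
opening: 0.003
```

```bash
python3 - <<'E'
from h import *
from plant import r
import cv2
cs,ct=r.get_calibration("scene"),r.get_calibration("top")
p=np.load("p.npy"); V=fl(p,[.042,.03,.1535])
print(V,"scene",proj(cs,V),"top",proj(ct,V), "lock scene",proj(cs,fl(p,[-.114,0,.146])))
a=cv2.imread("pics/top2.png")[160:265,190:350]; 
im=r.snapshot("scene")[:,:,::-1]; cv2.imwrite("pics/scene3.png",im)
b=im[120:270,190:360]
cv2.imwrite("pics/z3.png",np.hstack([cv2.resize(a,(400,300),interpolation=cv2.INTER_CUBIC)[:, :],cv2.resize(b,(400,353),interpolation=cv2.INTER_CUBIC)[:300]]))
cv2.imwrite("pics/z3t.png",cv2.resize(a,None,fx=5,fy=5,interpolation=cv2.INTER_CUBIC)); cv2.imwrite("pics/z3s.png",cv2.resize(b,None,fx=4,fy=4,interpolation=cv2.INTER_CUBIC))
E
python3 go.py .6385 .0635 .17
```

```text
[0.63850411 0.06354142 0.1535    ] scene [305.89302739 195.52359104] top [253.99342849 192.82154546] lock scene [248.9647982  178.31233737]
t 6.45 tip [0.5846 0.0494 0.2002] F [5.5 2.3 0.8] open 0.0
world [ 0.0539  0.0141 -0.0302] tool shift [0.0425 0.0306 0.0357] turn/45deg [-0.0074 -0.      0.0058]
```

View pics/z3t.png

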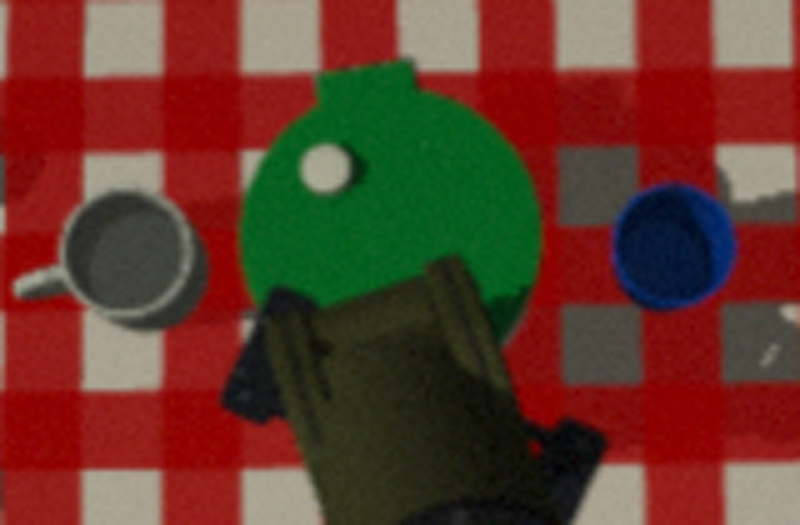

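View pics/z3s.png

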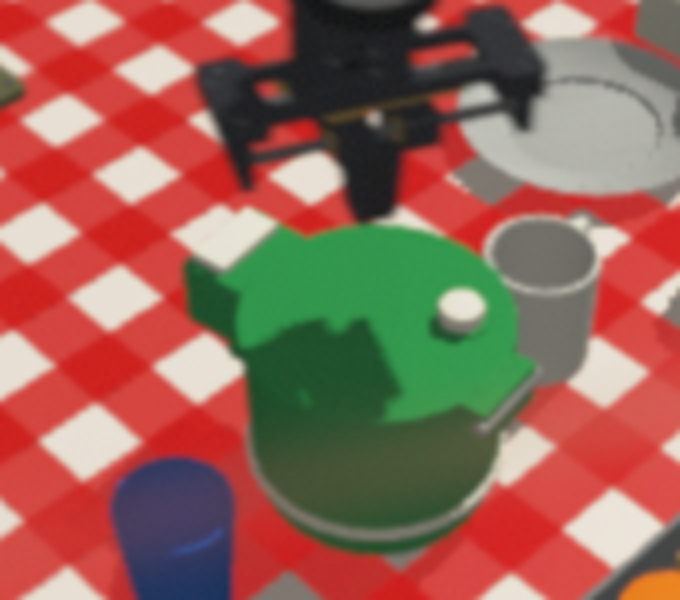

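Call:
arm_command:
  deltas:
    - {"dx": 0.016, "dy": 0, "dz": 0.014, "wx": 0, "wy": 0, "wz": 0}
    - {"dx": 0.034, "dy": 0.005, "dz": 0.03, "wx": 0, "wy": 0, "wz": 0}
    - {"dx": 0.045, "dy": 0.015, "dz": 0.04, "wx": 0, "wy": 0, "wz": 0}
    - {"dx": 0.047, "dy": 0.024, "dz": 0.041, "wx": 0, "wy": 0, "wz": 0}
    - {"dx": 0.047, "dy": 0.024, "dz": 0.041, "wx": 0, "wy": 0, "wz": 0}

```text
clock: 6.95
tool_pos: [0.6375, 0.0623, 0.3396]
eef_rot: [0.69, -0.158, 0.154, -0.689]
contact_force: [-0.6, -1.1, -0.8]
opening: 0.011
```

```bash
python3 go.py .638 .0625 .154
python3 - <<'E'
from plant import r
import cv2
im=r.snapshot("scene")[:,:,::-1];cv2.imwrite("pics/z4.png",cv2.resize(im[120:270,190:360],None,fx=4,fy=4,interpolation=cv2.INTER_CUBIC))
E
```

```text
t 6.95 tip [0.6367 0.0621 0.1736] F [-0.6 -1.1 -0.8] open 0.01
world [ 0.0013  0.0004 -0.0196] tool shift [0.0011 0.0196 0.001 ] turn/45deg [ 0.0041  0.     -0.0049]
```

View pics/z4.png

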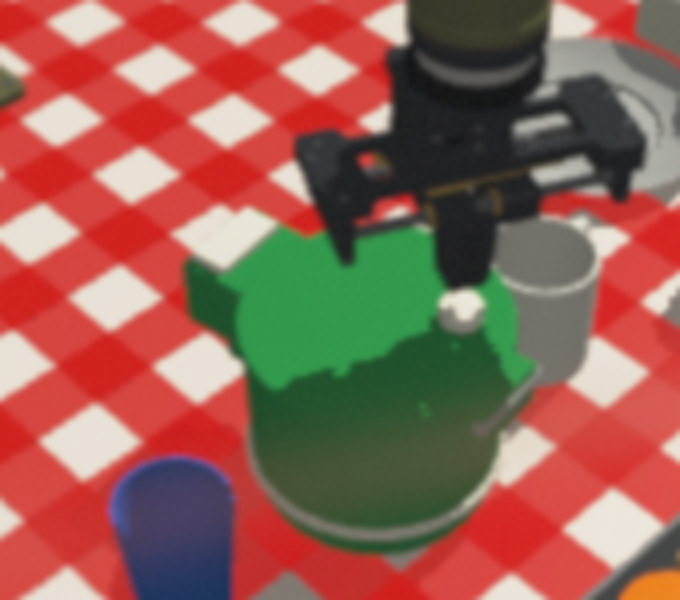

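The closed fingers are right above the vent, with the plug at about (463,307) in the zoom. I'll press it now.

Call:
arm_command:
  deltas:
    - {"dx": 0.001, "dy": 0.008, "dz": 0, "wx": 0, "wy": 0, "wz": 0}
    - {"dx": 0.001, "dy": 0.014, "dz": 0, "wx": 0, "wy": 0, "wz": 0}
    - {"dx": 0.001, "dy": 0.018, "dz": 0, "wx": 0, "wy": 0, "wz": 0}
    - {"dx": 0.001, "dy": 0.021, "dz": 0, "wx": 0, "wy": 0, "wz": 0}
    - {"dx": 0.001, "dy": 0.023, "dz": 0, "wx": 0, "wy": 0, "wz": 0}

```text
clock: 7.5
tool_pos: [0.6394, 0.0623, 0.3187]
eef_rot: [0.69, -0.156, 0.156, -0.69]
contact_force: [-1.1, 0.3, 3.2]
opening: 0.005
```

Call:
arm_command:
  deltas:
    - {"dx": 0, "dy": 0.0015, "dz": 0, "wx": 0, "wy": 0, "wz": 0}
    - {"dx": 0, "dy": 0.003, "dz": 0, "wx": 0, "wy": 0, "wz": 0}
    - {"dx": 0, "dy": 0.0045, "dz": 0, "wx": 0, "wy": 0, "wz": 0}
    - {"dx": 0, "dy": 0.006, "dz": 0, "wx": 0, "wy": 0, "wz": 0}
    - {"dx": 0, "dy": 0.006, "dz": 0, "wx": 0, "wy": 0, "wz": 0}

```text
clock: 8.0
tool_pos: [0.6398, 0.0624, 0.3126]
eef_rot: [-0.69, 0.156, -0.156, 0.69]
contact_force: [-0.6, -0.1, -0.7]
opening: 0.002
```

```bash
python3 go.py .638 .0625 .146
```

```text
t 8.0 tip [0.6399 0.0624 0.1466] F [-0.6 -0.1 -0.7] open 0.0
world [-0.0019  0.0001 -0.0006] tool shift [-0.0017  0.0006 -0.0007] turn/45deg [-0.0005  0.      0.0005]
```

Call:
arm_command:
  deltas:
    - {"dx": 0, "dy": 0.001, "dz": 0, "wx": 0, "wy": 0, "wz": 0}
    - {"dx": 0, "dy": 0.002, "dz": 0, "wx": 0, "wy": 0, "wz": 0}
    - {"dx": 0, "dy": 0.003, "dz": 0, "wx": 0, "wy": 0, "wz": 0}
    - {"dx": 0, "dy": 0.003, "dz": 0, "wx": 0, "wy": 0, "wz": 0}
    - {"dx": 0, "dy": 0.003, "dz": 0, "wx": 0, "wy": 0, "wz": 0}

```text
clock: 8.5
tool_pos: [0.6399, 0.0625, 0.3123]
eef_rot: [-0.689, 0.155, -0.157, 0.69]
contact_force: [-6.5, -1.0, 17.5]
opening: 0.003
```

```bash
python3 go.py .638 .0625 .146
```

```text
t 8.5 tip [0.6402 0.0625 0.1463] F [-6.5 -1.  17.5] open 0.0
world [-0.0022  0.     -0.0003] tool shift [-0.002   0.0003 -0.0009] turn/45deg [-0.0013 -0.      0.0022]
```

The vent stopped firmly at 0.1463 with 17.5 N. I'll lift and move back for a clear look.

Call:
arm_command:
  deltas:
    - {"dx": 0, "dy": -0.015, "dz": 0, "wx": 0, "wy": 0, "wz": 0}
    - {"dx": 0, "dy": -0.04, "dz": 0, "wx": 0, "wy": 0, "wz": 0}
    - {"dx": 0, "dy": -0.08, "dz": 0, "wx": 0, "wy": 0, "wz": 0}
    - {"dx": -0.03, "dy": -0.11, "dz": -0.01, "wx": 0, "wy": 0, "wz": 0}
    - {"dx": -0.06, "dy": -0.13, "dz": -0.02, "wx": 0, "wy": 0, "wz": 0}

```text
clock: 9.0
tool_pos: [0.5773, 0.0704, 0.4422]
eef_rot: [-0.689, 0.154, -0.158, 0.691]
contact_force: [-0.7, 0.2, 0.2]
opening: 0.004
```

Call:
arm_command:
  deltas:
    - {"dx": -0.04, "dy": 0, "dz": 0.01, "wx": 0, "wy": 0, "wz": 0}
    - {"dx": -0.08, "dy": 0, "dz": 0.03, "wx": 0, "wy": 0, "wz": 0}
    - {"dx": -0.11, "dy": 0, "dz": 0.05, "wx": 0, "wy": 0, "wz": 0}
    - {"dx": -0.12, "dy": 0, "dz": 0.06, "wx": 0, "wy": 0, "wz": 0}
    - {"dx": -0.12, "dy": 0, "dz": 0.06, "wx": 0, "wy": 0, "wz": 0}

```text
clock: 9.5
tool_pos: [0.4942, 0.1781, 0.4402]
eef_rot: [-0.689, 0.154, -0.155, 0.691]
contact_force: [-0.8, -1.0, -0.4]
opening: 0.003
```

```bash
python3 go.py
python3 - <<'E'
from plant import r
import cv2,numpy as np
im=r.snapshot("scene")[:,:,::-1];cv2.imwrite("pics/z5.png",cv2.resize(im[120:270,190:360],None,fx=4,fy=4,interpolation=cv2.INTER_CUBIC))
im=r.snapshot("wrist")[:,:,::-1];cv2.imwrite("pics/w5.png",im)
im=r.snapshot("top")[:,:,::-1];cv2.imwrite("pics/t5.png",im)
from h import *
p=np.load("p.npy");cs=r.get_calibration("scene")
for h in (.146,.154): print(h,[((proj(cs,X)-[190,120]+.5)*4).round(0) for X in (fl(p,[.042,.03,h]),fl(p,[-.114,0,h]))])
E
```

```text
t 9.5 tip [0.4944 0.1784 0.2742] F [-0.8 -1.  -0.4] open 0.0
0.146 [array([465., 313.]), array([238., 235.])]
0.154 [array([466., 304.]), array([237., 226.])]
```

View pics/z5.png

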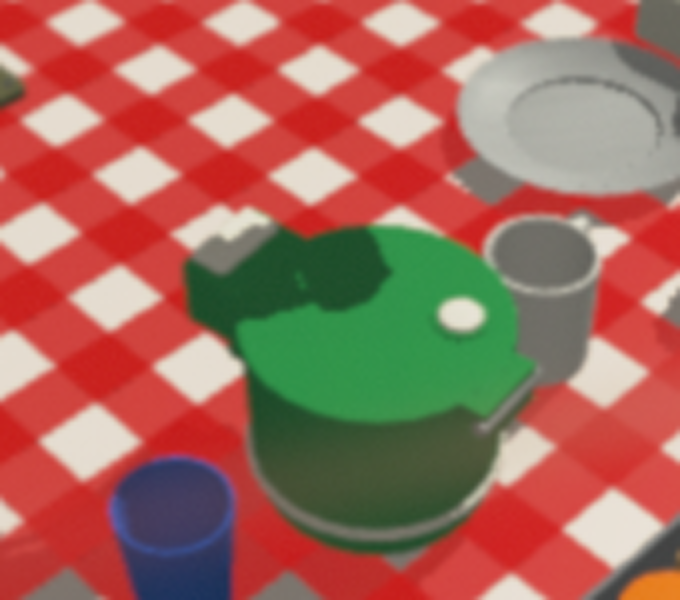

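View pics/w5.png

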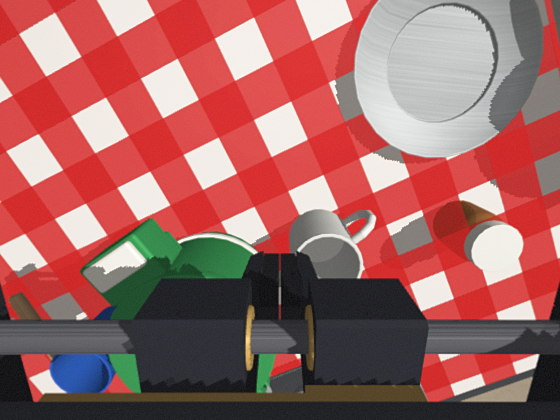

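View pics/t5.png

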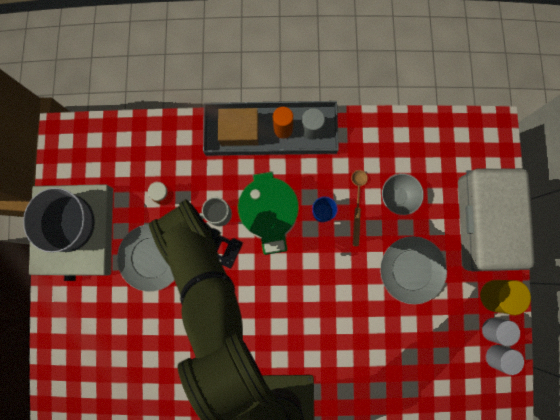

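The vent top is at (462,315), against a home prediction of (465,313). The lock key is low, the lid is flat, and the dishes are where they were. I'm handing in.

```bash
python3 -c "
from plant import r
print(r.finish_job())"
```

```text
the job is handed in; nothing more can be done
None
```

I pressed the lid shut, then the lock key down, then the vent plug down, all with the closed fingertips, and handed in at about 9.7 s on the robot's clock. The hand-in reports no verdict.

| Part | Final fingertip height | Expected height when home | Force at the stop |
|---|---|---|---|
| Lid | 142.2 mm | 142 mm | 19 N |
| Lock key | 146.3 mm | 146 mm | 16 N |
| Vent plug | 146.3 mm | 146 mm | 17.5 N |

- **Final pictures:** The lid is flat, and the key and plug sit at their predicted home spots to within about 1 pixel. The flask and dishes are where they started, as far as I could see, and the arm was clear of everything.
- **Checks that disagreed:** One rim point I picked by hand fitted badly (about 13 mm off), so its weight in the fit was reduced. The wrist camera disagreed with the other two by about 4 px at first, so I added its points to the fit. After that first vent press the force read about zero, so I pressed another 3 mm until it met a firm stop.

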